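# Load the dish rack in order of size

## Robot

A 6-joint arm with a two-finger parallel gripper is mounted at the origin on the work surface. World frame = base frame: x ahead of the robot, y to its left, z up, the work surface at z = 0. Lengths are in mm, angles in rad, forces in N, time in s.
With the tool pointing down it reaches from about 275 to 775 mm from the base axis. Payload 14.6 kg.
Tool frame: the origin (TCP) lies at the very end of the fingers, on their centre line; the grasp point (between the pads) lies 19 mm behind it; z points along the fingers, x is the direction in which the jaws open and shut, and the axes are right-handed (so a half turn about z gives the same grasp; the last joint's range is limited). The gripper opens to 85 mm and grips with 20 to 120 N. Pads are 22 mm wide; open, the fingers measure 114 mm over their backs; the gripper's body (76 mm by 85 mm) begins 54 mm behind the grasp point. The pads swing forward as they close: fully open they stand 13 mm farther back than shut.
Start: joints at [-1.358, 0.263, -0.048, 1.259, 0, 1.415], TCP at [188.765, -489.894, 231.278] pointing down, gripper open.
Joint ranges: [-2.65, 2.65], [-0.89, 1.7], [-1.18, 1.37], [-2.13, 2.11], [-1.35, 1.29], [-3.14, 3.14]. Speed limits (rad/s): [1.89, 1.89, 2.57, 2.79, 3.14, 3.14].

## Interface

Orientations are given as a unit quaternion [x, y, z, w].
In Python, from station import bot, vision, job gives the robot as it stands. The module is installed in compiled form; this text tells all that it offers.
- The arm moves only by the shell command python3 -m pendant 'ROWS'. ROWS is JSON, a list of rows, each an object with "dp": the shift along the tool's x, y, z as a fraction of full scale, a list of three; "rot": the turn, a rotation vector about the tool's x, y, z as a fraction of full scale, a list of three; "gripper": the closure, from 0 (fully open) to 1 (shut). A call has exactly 10 rows; each row is the pose to reach, as a shift and turn from the pose measured when the call began, along the tool's axes at that moment, turning the shorter way round; what a row does not reach only later rows make up. Full scale, the value 1, is 400 mm for a shift and 360 degrees for a turn. A row lasts 1/8 s, in which the tool goes at most 62.5 mm and 10.7 degrees, less where a joint would pass 70% of its speed; a pose out of reach is approached as far as the arm can. A call with a number of a shift or a turn outside -1 to 1 is refused whole. A call with a gripper value outside its range is refused whole. The fingers move at their own pace and stop on an object; the grip force is fixed at half the most. Time passes only in rows, so rows that repeat a pose let the fingers close, or fill a call up. It gives the time, the measured TCP pose, the force and the opening at its end, in the units of the state.
- bot.sense(): the state, without advancing time (a new reading comes with each control period).
- vision.grab_frame(name): name is "scene" or "top" or "wrist"; returns the picture (400x640x3 uint8, red, green, blue); there is no depth.
- vision.camera_model(name): a dict with "fx", "fy", "cx", "cy" (pixels), "k1" (the pictures are not rectified: a ray, as slopes to the right and down, at radius r is drawn at 1 + k1 r^2 times it, then the intrinsics apply), "R" (3x3) and "t" (3): a world point X has camera coordinates R X + t; the wrist camera has in their place "hand_eye" (4x4, takes a point from camera to tool coordinates, whose origin is the TCP and whose axes are the tool frame's). Camera axes: x right, y down, z forward; pixel columns grow to the right and rows downward; lengths in mm; the calibration is good to about 2 mm. A picture is of the moment at which its call begins: read the wrist's pose just before it. camera_model takes no time and is no camera call.
- job.close_job(): hands the job in, once; it reports no verdict.
The state is a dict: "time": time; "q": joint angles; "dq": joint speeds; "joint_torque": joint torques, N m; "tool_pos": TCP position; "eef_rot": TCP orientation; "force": force on the tool from outside, world axes, zero at the start; "torque": the same for the moment, N m; "width": finger opening in mm.
Only numpy, scipy, OpenCV 4.12 (cv2) and the standard library are available. Lean on these libraries where they do the work, as an engineer would, in place of code of your own. Each camera call takes 0.05 s, during which the arm holds its last target. There are 200 camera calls.

## Task

Take the plate, the saucer and the small lid out of the green tub and stand them upright in the three free slots of the dish rack, one in each, seated down on the rack's rails between the tines and centred across them, in falling size from the big steel bowl to the small one: plate next to the big bowl, saucer in the middle, lid next to the small bowl. Lower them in rather than letting them drop, and leave the bowls, the glass pot, the spoon rest and the wooden scoop where they are.

Things in the scene. Friction and masses are not known exactly. Their poses are not given: they have to be found in the camera images.
- plate_center (a point): Plain white ceramic plate, the largest disc: 140 mm across, 8 thick, loose. Point: middle of the disc, half-way through. z: disc axis, out of the hollow side (facing up at the start). At the start leans 28 deg from upright in the tub, foot behind a floor ridge, top out over the higher -x wall, 61 mm of it past the wall's top; plate and saucer side by side, either way round. Seated in the rack: middle 91.6 mm up.
- saucer_center (a point): White ceramic saucer with a ring for the cup: 120 mm across, 8 thick, loose. Point: middle of the disc, half-way through. z: disc axis, out of the hollow side (facing up at the start). At the start leans 28 deg from upright in the tub, foot behind a floor ridge, top out over the higher -x wall, 41 mm of it past the wall's top; plate and saucer side by side, either way round. Seated in the rack: middle 80.4 mm up.
- lid_center (a point): Steel lid, 98 mm across, 8 thick, loose, black knob (22 across, 19 high) in its middle. Point: middle of the disc, half-way through. z: disc axis, out of the knob side (facing up at the start). Leans 30 deg from upright in the tub, foot behind a ridge, top out over the +y end wall, 38 mm of it past the wall's top. Seated in the rack: middle 67.5 mm up.
- tub: Lime green plastic tub, fixed, open on top: 178.0 mm along its x, 308.0 mm along its y, floor and walls 4 mm thick; its -x long wall is 74.0 mm high, the other three 56.0 mm. Two ridges 12 mm high on its floor hold the feet of the leaning items. Origin: centre of its underside, z up.
- rack: Steel wire dish rack, fixed, 170.0 x 284.0 mm (x, y). Origin: centre of underside, z up. Two rails along y at x = +-30 mm, 6 thick, axis 25 mm up; a disc rests on both by its edge. Tines 5 mm thick on both rails reach 77 mm up. Free slots centred at y = -46, 0, +46 mm, 15 mm wide; a disc's axis lies along y. Bowl bays at y = -108 and +108 mm.
- big_bowl_center (a point): Big steel bowl standing on edge in one end bay of the rack (either end), 140 mm across, 42 mm deep, its top about 162 mm above the counter, loose. The point is on its axis, half-way through its depth; its base points to the rack's +y.
- small_bowl_center (a point): Small steel bowl standing on edge in the other end bay, 110 mm across, 42 mm deep, top about 130 mm above the counter, loose. The point is on its axis, half-way through its depth; its base points to the rack's +y.
- glass_pot: Small open glass storage pot, 72 mm across, 75 mm high, loose, on the counter. Origin: centre of its underside. To be left alone.
- spoon_rest: White ceramic spoon rest lying on the counter, a round dish 90 mm across with a tab to its -x, 12 mm high, loose. Origin: centre of the dish's underside. To be left alone.
- scoop: Wooden scoop lying on the tub floor in the half with the lid, 162 mm long along its y (handle to -y), 26 mm high, loose. Origin: on its underside, near its middle. To be left alone.
- plate: The plate as a body; its origin is the point of its underside's edge that is lowest at the start. Use plate_center for its pose.
- saucer: The saucer as a body; its origin is the point of its underside's edge that is lowest at the start. Use saucer_center for its pose.
- lid: The lid as a body; its origin is the point of its underside's edge that is lowest at the start. Use lid_center for its pose.
There are look-alikes about, which are no part of the job. What is shaped like the part that bears big_bowl_center but blue, pink or yellow is not meant.

How it is judged:
By the outcome, as a careful person would: the job done as asked, in the order asked, and still so for the second after the job is handed in, with the robot touching nothing.
It also fails if it takes over 72 s, if anything falls off the work surface, if the arm or the gripper's body presses on something with over 40 N, if the wrist force passes 120 N, or if a joint passes its speed limit or range.

## Working session

There is one attempt and no reset: what is moved stays moved. The work goes in short steps, Python scripts to look and compute and a shell command to move; the robot and the scene stay as the last step left them, time stands still between calls to the robot, and variables do not carry over. Pictures are saved under pics/ and viewed, about 8 in all and at most 12, crops included, and the job is handed in when it is done.

```bash
mkdir -p pics; ls
python3 - <<'E'
from station import bot, vision, job
import cv2, json
import numpy as np
s=bot.sense(); print({k:np.round(v,3).tolist() for k,v in s.items()})
for n in ("scene","top","wrist"):
    im=vision.grab_frame(n); cv2.imwrite(f"pics/{n}0.png",im[:,:,::-1])
    m=vision.camera_model(n); print(n,{k:np.round(v,4).tolist() for k,v in m.items()})
E
```

```text
pics
{'time': 0.0, 'q': [-1.358, 0.264, -0.049, 1.259, -0.0, 1.415], 'dq': [-0.001, 0.001, 0.0, -0.001, -0.001, -0.0], 'joint_torque': [-0.0, -63.761, 38.458, 0.013, -0.0, 0.0], 'tool_pos': [188.707, -489.617, 230.835], 'eef_rot': [0.825, -0.566, -0.0, -0.0], 'force': [0.914, -0.166, -0.85], 'torque': [0.051, -0.076, 0.004], 'width': 85.479}
scene {'fx': 410.7532, 'fy': 410.7532, 'cx': 322.8424, 'cy': 198.6907, 'k1': -0.0812, 'R': [[-0.7067, 0.7074, 0.0082], [0.555, 0.5615, -0.6137], [-0.4388, -0.4292, -0.7895]], 't': [343.3419, -249.8728, 1620.9846]}
top {'fx': 438.5845, 'fy': 438.5845, 'cx': 320.9688, 'cy': 198.9431, 'k1': -0.1037, 'R': [[0.0233, -0.9995, -0.0217], [-0.9992, -0.0225, -0.0335], [0.033, 0.0224, -0.9992]], 't': [46.5455, 506.6213, 1164.4616]}
wrist {'fx': 309.0894, 'fy': 309.0894, 'cx': 320.7962, 'cy': 200.9137, 'k1': -0.0381, 'hand_eye': [[1.0, 0.0006, -0.0002, 0.0621], [-0.0006, 0.9457, 0.3249, -82.9585], [0.0004, -0.3249, 0.9457, -142.2013], [0.0, 0.0, 0.0, 1.0]]}
```

View pics/scene0.png

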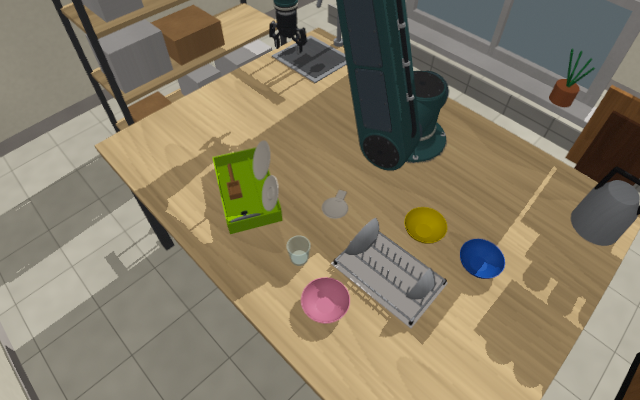

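View pics/top0.png

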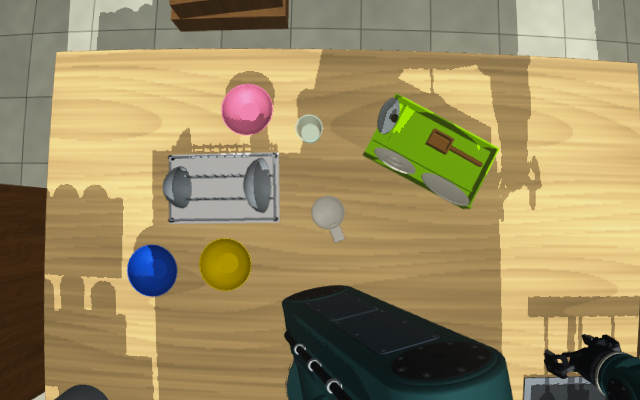

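```bash
cat > h.py <<'E'
import numpy as np, cv2
from station import bot, vision
from scipy.spatial.transform import Rotation as Ro
def ray(n,uv,state=None):
    m=vision.camera_model(n)
    K=np.array([[m['fx'],0,m['cx']],[0,m['fy'],m['cy']],[0,0,1.]])
    p=cv2.undistortPoints(np.array(uv,float).reshape(-1,1,2),K,np.array([m['k1'],0,0,0,0.]))[:,0]
    d=np.c_[p,np.ones(len(p))]
    if n=='wrist':
        H=np.array(m['hand_eye']); T=np.eye(4); T[:3,:3]=Ro.from_quat(state['eef_rot']).as_matrix(); T[:3,3]=state['tool_pos']
        T=T@H; return T[:3,3], d@T[:3,:3].T
    R=np.array(m['R']); return -R.T@np.array(m['t']), d@R
def onz(n,uv,z,state=None):
    c,d=ray(n,uv,state); return c+d*((z-c[2])/d[:,2])[:,None]
def proj(n,X,state=None):
    m=vision.camera_model(n); X=np.atleast_2d(X)
    if n=='wrist':
        H=np.array(m['hand_eye']); T=np.eye(4); T[:3,:3]=Ro.from_quat(state['eef_rot']).as_matrix(); T[:3,3]=state['tool_pos']
        T=np.linalg.inv(T@H); P=X@T[:3,:3].T+T[:3,3]
    else: P=X@np.array(m['R']).T+np.array(m['t'])
    p=P[:,:2]/P[:,2:]; p=p*(1+m['k1']*(p**2).sum(1))[:,None]
    return p*[m['fx'],m['fy']]+[m['cx'],m['cy']]
E
python3 - <<'E'
import cv2,numpy as np
a=cv2.imread('pics/top0.png')
A=cv2.resize(a[138:238,155:290],None,fx=5.5,fy=5.5,interpolation=cv2.INTER_CUBIC)[:, :]
cv2.imwrite('pics/rackz.png',A)
B=cv2.resize(a[85:215,355:505],None,fx=4.6,fy=4.6,interpolation=cv2.INTER_CUBIC)
cv2.imwrite('pics/tubz.png',B); print(A.shape,B.shape)
E
```

```text
(550, 742, 3) (598, 690, 3)
```

View pics/rackz.png

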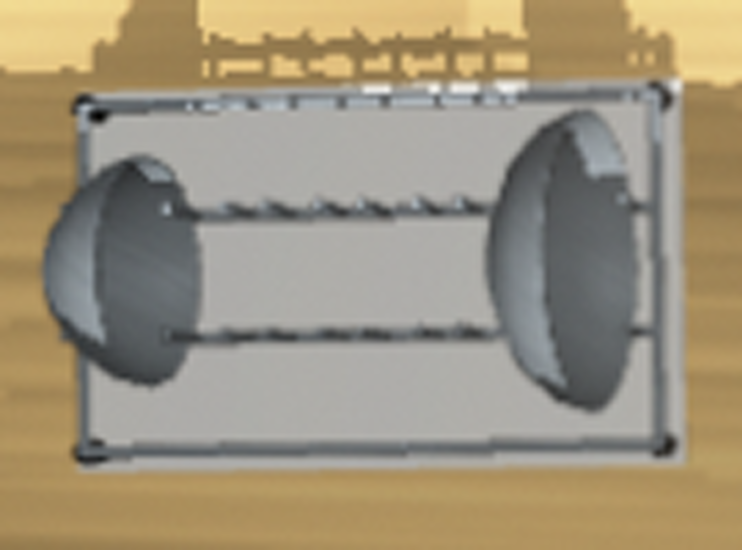

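View pics/tubz.png

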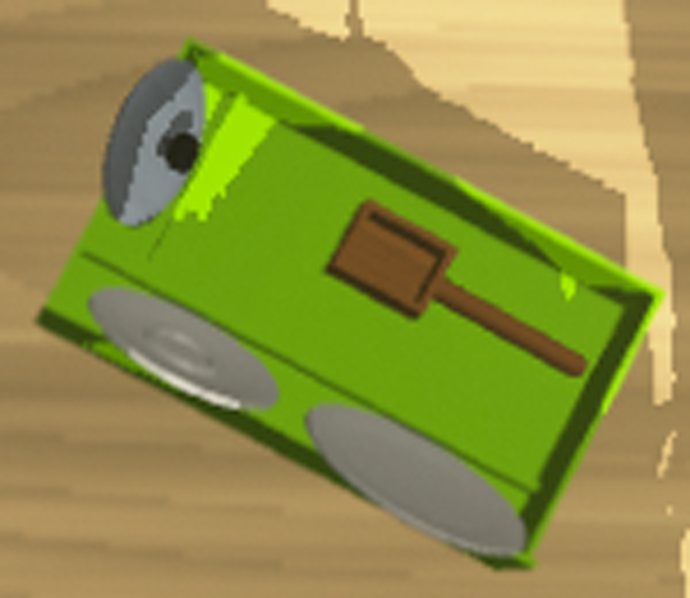

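Run:
```python
from h import *
def tz(p): return np.array(p)/4.6+[355,85]
def rz(p): return np.array(p)/5.5+[155,138]
a=onz('top',tz([[190,42],[660,293]]),56); b=onz('top',tz([[530,563],[40,318]]),74)
print('tub',np.round(a,0).tolist(),np.round(b,0).tolist())
P=[a[0],a[1],b[0],b[1]]
for i in range(4): print(np.round(np.linalg.norm((P[i]-P[(i+1)%4])[:2])),end=' ')
for z in (0,20,30):
    c=onz('top',rz([[83,105],[660,95],[662,445],[88,453]]),z)
    print('\nrack',z,np.round(c[:,:2],0).tolist(),[round(np.linalg.norm((c[i]-c[(i+1)%4])[:2])) for i in range(4)],c.mean(0).round(1))
g=cv2.imread('pics/top0.png'); hsv=cv2.cvtColor(g,cv2.COLOR_BGR2HSV)
m=((hsv[:,:,0]>30)&(hsv[:,:,0]<60)&(hsv[:,:,1]>150)).astype('uint8')
m=cv2.morphologyEx(m,cv2.MORPH_CLOSE,np.ones((3,3)));c=max(cv2.findContours(m,0,2)[0],key=cv2.contourArea)
print(cv2.minAreaRect(c),cv2.boxPoints(cv2.minAreaRect(c)).round(1).tolist())
# grey discs inside tub: threshold low saturation
k=((hsv[:,:,1]<60)).astype('uint8'); k[:85]=0;k[215:]=0;k[:,:355]=0;k[:,505:]=0
for cc in cv2.findContours(k,0,1)[0]:
    if cv2.contourArea(cc)>80:
        print(cv2.contourArea(cc),cv2.fitEllipse(cc), onz('top',[cv2.fitEllipse(cc)[0]],70).round(0))
```

```text
tub [[781.0, -133.0, 56.0], [645.0, -402.0, 56.0]] [[490.0, -323.0, 74.0], [619.0, -49.0, 74.0]]
302.0 174.0 303.0 182.0 
rack 0 [[612.0, 478.0], [622.0, 186.0], [449.0, 180.0], [438.0, 469.0]] [292, 173, 289, 175] [530.  328.3   0. ]

rack 20 [[610.0, 470.0], [619.0, 183.0], [449.0, 178.0], [438.0, 462.0]] [287, 170, 284, 172] [529.  323.3  20. ]

rack 30 [[608.0, 467.0], [618.0, 182.0], [449.0, 177.0], [438.0, 458.0]] [285, 168, 281, 170] [528.4 320.8  30. ]
((432.1377258300781, 151.6160430908203), (120.87298583984375, 71.23650360107422), 28.228776931762695) [[362.0, 154.39999389648438], [395.70001220703125, 91.5999984741211], [502.20001220703125, 148.8000030517578], [468.5, 211.60000610351562]]
679.5 ((444.8838195800781, 189.13226318359375), (16.491979598999023, 52.61282730102539), 121.53681945800781) [[ 535. -258.   70.]]
484.5 ((394.4123229980469, 160.64749145507812), (14.234004020690918, 43.69133377075195), 119.70088195800781) [[ 605. -128.   70.]]
460.0 ((387.72039794921875, 115.20874786376953), (16.905900955200195, 37.047122955322266), 19.391796112060547) [[ 722. -109.   70.]]
```

```bash
cat > plan.py <<'E'
from h import *
yaw=np.radians(-26); C=np.array([634,-227,0.])
X=np.array([np.cos(yaw),np.sin(yaw),0]); Y=np.array([-np.sin(yaw),np.cos(yaw),0]); Z=np.array([0,0,1.])
W=lambda p: C+p[0]*X+p[1]*Y+p[2]*Z
def discs():
    s,c=np.sin(np.radians(28)),np.cos(np.radians(28)); D={}
    for n,ty,h in (('plate',-71,61),('saucer',76,41)):
        u=-s*X+c*Z; nn=c*X+s*Z
        D[n]=dict(top=W([-85,ty,74])+h*u+4*nn,u=u,n=nn)
    u=.5*Y+.866*Z; nn=-.866*Y+.5*Z
    D['lid']=dict(top=W([27,150,56])+38*u+4*nn,u=u,n=nn)
    return D
def frame(x,z): return np.c_[x,np.cross(z,x),z]
def cmd(p,R,label=''):
    s=bot.sense(); R0=Ro.from_quat(s['eef_rot']).as_matrix(); p0=np.array(s['tool_pos'])
    d=R0.T@(np.array(p)-p0); r=Ro.from_matrix(R0.T@R).as_rotvec()
    print(label,'target',np.round(p,1),'dist',round(np.linalg.norm(d)),'deg',round(np.degrees(np.linalg.norm(r)),1),'dp',np.round(d/400,4).tolist(),'rot',np.round(r/2/np.pi,4).tolist())
def st():
    s=bot.sense(); print('t',round(s['time'],2),'pos',np.round(s['tool_pos'],1),'F',np.round(s['force'],1),'w',round(s['width'],1),'q',np.round(s['q'],2)); return s
E
python3 - <<'E'
from plan import *
D=discs()
for k,d in D.items(): print(k,d['top'].round(0))
d=D['plate']; cmd(d['top']+60*d['u'],frame(d['n'],-d['u']))
E
```

```text
plate [ 504. -243.  130.]
saucer [ 577. -115.  112.]
lid [731. -90.  91.]
 target [ 478.6 -230.2  182.7] dist 392 deg 50.9 dp [-0.3448, -0.9095, 0.1209] rot [0.0291, 0.0742, -0.1168]
```

```bash
python3 -m pendant '[{"dp":[-0.345,-0.91,0.121],"rot":[0.029,0.074,-0.117],"gripper":0},{"dp":[-0.345,-0.91,0.121],"rot":[0.029,0.074,-0.117],"gripper":0},{"dp":[-0.345,-0.91,0.121],"rot":[0.029,0.074,-0.117],"gripper":0},{"dp":[-0.345,-0.91,0.121],"rot":[0.029,0.074,-0.117],"gripper":0},{"dp":[-0.345,-0.91,0.121],"rot":[0.029,0.074,-0.117],"gripper":0},{"dp":[-0.345,-0.91,0.121],"rot":[0.029,0.074,-0.117],"gripper":0},{"dp":[-0.345,-0.91,0.121],"rot":[0.029,0.074,-0.117],"gripper":0},{"dp":[-0.345,-0.91,0.121],"rot":[0.029,0.074,-0.117],"gripper":0},{"dp":[-0.345,-0.91,0.121],"rot":[0.029,0.074,-0.117],"gripper":0},{"dp":[-0.345,-0.91,0.121],"rot":[0.029,0.074,-0.117],"gripper":0}]'
python3 - <<'E'
from plan import *
s=st(); im=vision.grab_frame('wrist')[:,:,::-1].copy()
D=discs(); d=D['plate']
np.save('w1.npy',np.r_[s['tool_pos'],s['eef_rot']])
cv2.imwrite('pics/w1raw.png',im)
print(proj('wrist',[d['top'],d['top']+4*d['n'],d['top']-4*d['n'], d['top']-70*d['u'], W([-85,-150,74]),W([-85,0,74])],s).round(0))
cv2.imwrite('pics/w1.png',im)
cmd(d['top']+60*d['u'],frame(d['n'],-d['u']))
E
```

```text
time: 1.4
tool_pos: [478.2, -230.9, 182.8]
eef_rot: [0.945, -0.219, 0.235, 0.054]
force: [0.5, -0.2, -0.1]
width: 85.9
t 1.4 pos [ 478.2 -230.9  182.8] F [ 0.5 -0.2 -0.1] w 85.9 q [-0.65 -0.   -0.65  0.44  0.09  1.39]
[[322. 218.]
 [327. 218.]
 [316. 218.]
 [322. 189.]
 [318. 269.]
 [317. 110.]]
 target [ 478.6 -230.2  182.7] dist 1 deg 0.1 dp [-0.0, -0.002, 0.0003] rot [0.0001, 0.0002, -0.0001]
```

View pics/w1.png

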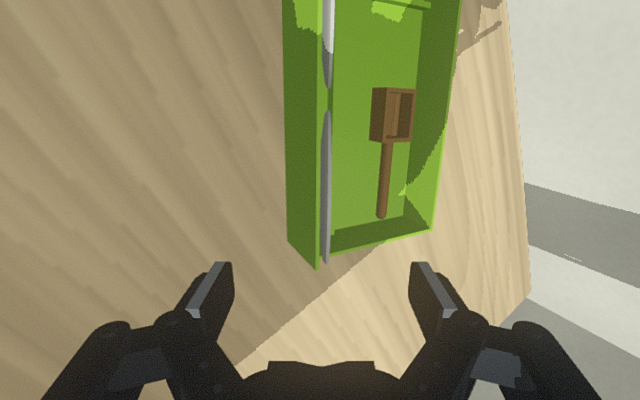

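Run:
```python
from plan import *
im=cv2.imread('pics/w1raw.png'); hsv=cv2.cvtColor(im,cv2.COLOR_BGR2HSV)
m=(hsv[:,:,1]<70)&(hsv[:,:,2]>60)
rr=[]
for r in range(95,275,6):
    c=np.where(m[r,305:350])[0]+305
    print(r,(c.min(),c.max()) if len(c) else None,end=' ')
s=bot.sense(); s2=dict(tool_pos=np.load('w1.npy')[:3],eef_rot=np.load('w1.npy')[3:])
d=discs()['plate']
# silhouette prediction of the disc rim
b=np.cross(d['n'],d['u']); c=d['top']-70*d['u']; t=np.linspace(0,2*np.pi,73)
P=np.array([c+70*(np.cos(a)*d['u']+np.sin(a)*b) for a in t])
q=proj('wrist',P,s2); print('\npred rows',q[:,1].min().round(),q[:,1].max().round(),'cols',q[:,0].min().round(1),q[:,0].max().round(1))
```

```text
95 None 101 None 107 None 113 (np.int64(325), np.int64(330)) 119 (np.int64(324), np.int64(330)) 125 (np.int64(324), np.int64(330)) 131 (np.int64(323), np.int64(331)) 137 (np.int64(322), np.int64(331)) 143 (np.int64(321), np.int64(331)) 149 (np.int64(321), np.int64(331)) 155 (np.int64(321), np.int64(331)) 161 (np.int64(321), np.int64(331)) 167 (np.int64(321), np.int64(331)) 173 (np.int64(321), np.int64(331)) 179 (np.int64(321), np.int64(330)) 185 (np.int64(321), np.int64(330)) 191 (np.int64(321), np.int64(330)) 197 (np.int64(321), np.int64(330)) 203 (np.int64(321), np.int64(330)) 209 (np.int64(320), np.int64(330)) 215 (np.int64(320), np.int64(330)) 221 (np.int64(320), np.int64(330)) 227 (np.int64(320), np.int64(329)) 233 (np.int64(320), np.int64(329)) 239 (np.int64(320), np.int64(330)) 245 (np.int64(321), np.int64(329)) 251 (np.int64(322), np.int64(329)) 257 (np.int64(323), np.int64(329)) 263 (np.int64(324), np.int64(327)) 269 None 
pred rows 110.0 267.0 cols 321.6 321.9
```

```bash
python3 -m pendant '[{"dp":[0.0065,-0.002,0.05],"rot":[0,0,0],"gripper":0},{"dp":[0.0065,-0.002,0.1],"rot":[0,0,0],"gripper":0},{"dp":[0.0065,-0.002,0.15],"rot":[0,0,0],"gripper":0},{"dp":[0.0065,-0.002,0.2],"rot":[0,0,0],"gripper":0},{"dp":[0.0065,-0.002,0.222],"rot":[0,0,0],"gripper":0.2},{"dp":[0.0065,-0.002,0.222],"rot":[0,0,0],"gripper":0.5},{"dp":[0.0065,-0.002,0.222],"rot":[0,0,0],"gripper":0.7},{"dp":[0.0065,-0.002,0.222],"rot":[0,0,0],"gripper":1},{"dp":[0.0065,-0.002,0.222],"rot":[0,0,0],"gripper":1},{"dp":[0.0065,-0.002,0.222],"rot":[0,0,0],"gripper":1}]'
python3 - <<'E'
from plan import *
s=st()
E
```

```text
time: 2.7
tool_pos: [518.3, -249.7, 106.1]
eef_rot: [0.945, -0.219, 0.236, 0.055]
force: [-0.6, -0.5, 4.0]
width: 6.9
t 2.7 pos [ 518.3 -249.7  106.1] F [-0.6 -0.5  4. ] w 6.9 q [-0.63  0.16 -0.71  0.21  0.08  1.41]
```

```bash
python3 -m pendant '[{"dp":[0.005,0,-0.05],"rot":[0,0,0],"gripper":1},{"dp":[0.01,0,-0.1],"rot":[0,0,0],"gripper":1},{"dp":[0.015,0,-0.15],"rot":[0,0,0],"gripper":1},{"dp":[0.05,0,-0.22],"rot":[0,0,0],"gripper":1},{"dp":[0.09,0,-0.29],"rot":[0,0,0],"gripper":1},{"dp":[0.13,0,-0.36],"rot":[0,0,0],"gripper":1},{"dp":[0.17,0,-0.43],"rot":[0,0,0],"gripper":1},{"dp":[0.2,0,-0.5],"rot":[0,0,0],"gripper":1},{"dp":[0.2,0,-0.5],"rot":[0,0,0],"gripper":1},{"dp":[0.2,0,-0.5],"rot":[0,0,0],"gripper":1}]'
cat >> plan.py <<'E'
RC=np.array([529,323,0.]); ry=np.radians(2)
XR=np.array([np.cos(ry),np.sin(ry),0]); YR=np.array([-np.sin(ry),np.cos(ry),0])
RR=frame(YR,-Z)
def slot(y,z): return RC+y*YR+z*Z
E
python3 - <<'E'
from plan import *
s=st(); cmd(slot(-46,320),RR)
r=Ro.from_quat(s['eef_rot']).as_matrix();
E
```

```text
time: 3.95
tool_pos: [497.0, -239.0, 318.8]
eef_rot: [0.946, -0.219, 0.235, 0.054]
force: [0.3, 0.3, -2.0]
width: 6.8
t 3.95 pos [ 497.  -239.   318.8] F [ 0.3  0.3 -2. ] w 6.8 q [-0.64 -0.04 -0.3   0.83  0.09  1.4 ]
 target [530.6 277.  320. ] dist 517 deg 120.1 dp [-0.4323, -1.1961, -0.2324] rot [0.0795, -0.0477, -0.3203]
```

```bash
python3 -m pendant '[{"dp":[-0.025,-0.07,-0.015],"rot":[0.005,-0.003,-0.02],"gripper":1},{"dp":[-0.06,-0.16,-0.03],"rot":[0.012,-0.007,-0.048],"gripper":1},{"dp":[-0.1,-0.27,-0.05],"rot":[0.018,-0.011,-0.072],"gripper":1},{"dp":[-0.14,-0.38,-0.07],"rot":[0.024,-0.0145,-0.096],"gripper":1},{"dp":[-0.18,-0.49,-0.09],"rot":[0.03,-0.018,-0.12],"gripper":1},{"dp":[-0.22,-0.6,-0.11],"rot":[0.036,-0.0217,-0.144],"gripper":1},{"dp":[-0.25,-0.7,-0.13],"rot":[0.042,-0.025,-0.168],"gripper":1},{"dp":[-0.28,-0.78,-0.15],"rot":[0.048,-0.029,-0.192],"gripper":1},{"dp":[-0.31,-0.86,-0.165],"rot":[0.054,-0.0325,-0.216],"gripper":1},{"dp":[-0.33,-0.92,-0.18],"rot":[0.06,-0.036,-0.24],"gripper":1}]'
python3 - <<'E'
from plan import *
s=st(); cmd(slot(-46,300),RR)
E
```

```text
time: 5.2
tool_pos: [522.9, 159.0, 319.0]
eef_rot: [0.849, 0.524, 0.068, 0.014]
force: [-0.5, -1.0, -2.4]
width: 6.8
t 5.2 pos [522.9 159.  319. ] F [-0.5 -1.  -2.4] w 6.8 q [0.13 0.19 0.07 1.32 0.03 0.6 ]
 target [530.6 277.  300. ] dist 120 deg 29.7 dp [0.2669, -0.1204, 0.0635] rot [0.019, -0.0119, -0.0794]
```

```bash
python3 -m pendant '[{"dp":[0.045,-0.02,0],"rot":[0.004,-0.002,-0.016],"gripper":1},{"dp":[0.1,-0.045,0.0],"rot":[0.008,-0.005,-0.032],"gripper":1},{"dp":[0.16,-0.07,0.01],"rot":[0.012,-0.008,-0.05],"gripper":1},{"dp":[0.22,-0.1,0.02],"rot":[0.016,-0.01,-0.065],"gripper":1},{"dp":[0.267,-0.12,0.04],"rot":[0.019,-0.0119,-0.0794],"gripper":1},{"dp":[0.267,-0.12,0.0635],"rot":[0.019,-0.0119,-0.0794],"gripper":1},{"dp":[0.267,-0.12,0.0635],"rot":[0.019,-0.0119,-0.0794],"gripper":1},{"dp":[0.267,-0.12,0.0635],"rot":[0.019,-0.0119,-0.0794],"gripper":1},{"dp":[0.267,-0.12,0.0635],"rot":[0.019,-0.0119,-0.0794],"gripper":1},{"dp":[0.267,-0.12,0.0635],"rot":[0.019,-0.0119,-0.0794],"gripper":1}]'
python3 - <<'E'
from plan import *
s=st(); im=vision.grab_frame('wrist')[:,:,::-1].copy()
np.save('w2.npy',np.r_[s['tool_pos'],s['eef_rot']])
cv2.imwrite('pics/w2.png',im); cmd(slot(-46,300),RR)
for y in (-71,-23,-60,-32): print(y,proj('wrist',[RC+x*XR+y*YR+77*Z for x in(-30,30)],s).round(1).tolist())
E
```

```text
time: 6.45
tool_pos: [530.8, 276.7, 300.4]
eef_rot: [0.695, 0.719, 0.0, 0.0]
force: [0.1, 0.2, -2.4]
width: 7.0
t 6.45 pos [530.8 276.7 300.4] F [ 0.1  0.2 -2.4] w 7.0 q [0.34 0.39 0.33 1.51 0.   0.31]
 target [530.6 277.  300. ] dist 0 deg 0.0 dp [0.0006, -0.0005, 0.0008] rot [0.0001, -0.0001, -0.0]
-71 [[299.9, 143.8], [300.9, 192.5]]
-23 [[340.7, 143.8], [339.7, 192.5]]
-60 [[309.3, 143.8], [309.8, 192.5]]
-32 [[333.1, 143.8], [332.4, 192.5]]
```

View pics/w2.png

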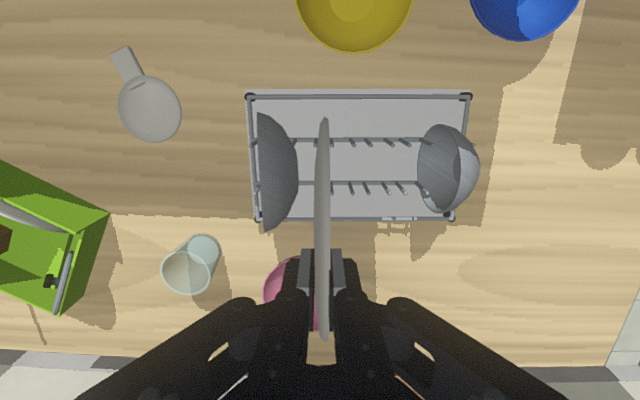

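Run:
```python
from plan import *
v=np.load('w2.npy'); s=dict(tool_pos=v[:3],eef_rot=v[3:])
im=cv2.imread('pics/w2.png')
x0,y0,f=240,85,4
A=cv2.resize(im[y0:y0+140,x0:x0+200],None,fx=f,fy=f,interpolation=cv2.INTER_CUBIC)
for y in (-56,-36,-10,10,36,56):
    for x in (-30,30):
        for z,c in ((77,(0,0,255)),(25,(255,0,0))):
            p=proj('wrist',[RC+x*XR+y*YR+z*Z],s)[0]; p=tuple(int(t) for t in ((p-[x0,y0]+.5)*f)); cv2.circle(A,p,3,c,1)
cv2.imwrite('pics/w2z.png',A)
```

```text
(no output)
```

View pics/w2z.png

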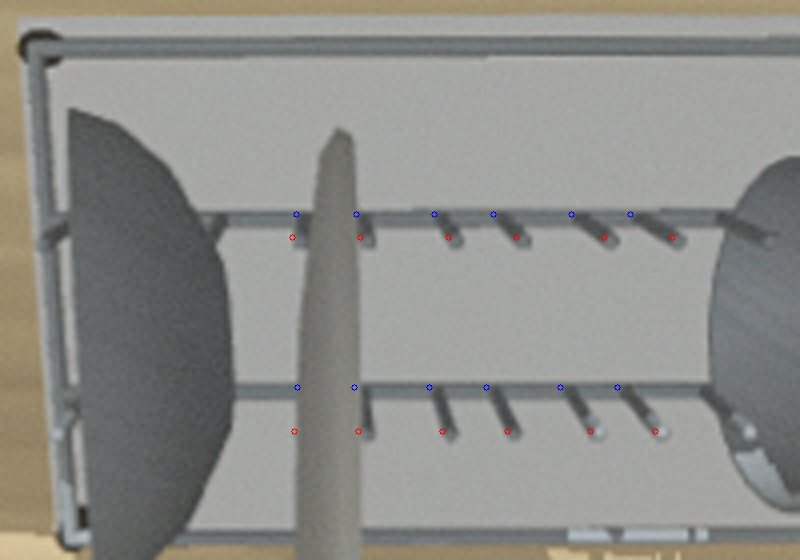

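```bash
cat >> plan.py <<'E'
def tilt(png,npy,R,dc,x0=300,x1=345):
    v=np.load(npy); s=dict(tool_pos=v[:3],eef_rot=v[3:]); im=cv2.imread(png)
    RT=Ro.from_quat(v[3:]).as_matrix()
    m=vision.camera_model('wrist'); cam=np.array(m['hand_eye'])[:3,3]; Rc=np.array(m['hand_eye'])[:3,:3]
    out=[]
    g=cv2.cvtColor(im,cv2.COLOR_BGR2GRAY).astype(float)
    for a in np.radians(np.arange(-110,-20,10)): # angle from top (rim at gripper) round camera side
        p=np.array([0,R*np.sin(a),dc-R*np.cos(a)])
        q=proj('wrist',[v[:3]+RT@p],s)[0]; dep=(Rc.T@(p-cam))[2]
        r=int(round(q[1])); row=cv2.GaussianBlur(g[r-1:r+2],(3,3),0).mean(0)
        dd=np.diff(row[x0:x1]); 
        out.append((round(np.degrees(a)),r,round(dep),p[2].round(0),x0+np.argmax(abs(dd)*(np.arange(x0,x1-1)<320)),x0+np.argmax(abs(dd)*(np.arange(x0,x1-1)>322)),round(q[0],1)))
        l,rr=out[-1][4]+.5,out[-1][5]+.5
        print(out[-1],'x left/right mm',round((l-q[0])*dep/309,1),round((rr-q[0])*dep/309,1))
E
python3 - <<'E'
from plan import *
tilt('pics/w2.png','w2.npy',70,41)
E
```

```text
(-110, 125, 202, np.float64(65.0), np.int64(319), np.int64(328), np.float64(321.1)) x left/right mm -1.1 4.8
(-100, 122, 190, np.float64(53.0), np.int64(319), np.int64(328), np.float64(321.2)) x left/right mm -1.0 4.5
(-90, 121, 178, np.float64(41.0), np.int64(319), np.int64(328), np.float64(321.2)) x left/right mm -1.0 4.2
(-80, 125, 167, np.float64(29.0), np.int64(319), np.int64(328), np.float64(321.2)) x left/right mm -0.9 3.9
(-70, 134, 157, np.float64(17.0), np.int64(317), np.int64(328), np.float64(321.2)) x left/right mm -1.9 3.7
(-60, 147, 148, np.float64(6.0), np.int64(315), np.int64(328), np.float64(321.3)) x left/right mm -2.8 3.5
(-50, 166, 141, np.float64(-4.0), np.int64(314), np.int64(329), np.float64(321.3)) x left/right mm -3.1 3.7
(-40, 190, 135, np.float64(-13.0), np.int64(313), np.int64(332), np.float64(321.3)) x left/right mm -3.4 4.9
(-30, 217, 132, np.float64(-20.0), np.int64(313), np.int64(329), np.float64(321.3)) x left/right mm -3.3 3.5
```

```bash
python3 -m pendant '[{"dp":[0.0035,0.003,0.04],"rot":[0,0,0],"gripper":1},{"dp":[0.0035,0.003,0.09],"rot":[0,0,0],"gripper":1},{"dp":[0.0035,0.003,0.14],"rot":[0,0,0],"gripper":1},{"dp":[0.0035,0.003,0.19],"rot":[0,0,0],"gripper":1},{"dp":[0.0035,0.003,0.23],"rot":[0,0,0],"gripper":1},{"dp":[0.0035,0.003,0.26],"rot":[0,0,0],"gripper":1},{"dp":[0.0035,0.003,0.275],"rot":[0,0,0],"gripper":1},{"dp":[0.0035,0.003,0.288],"rot":[0,0,0],"gripper":1},{"dp":[0.0035,0.003,0.3],"rot":[0,0,0],"gripper":1},{"dp":[0.0035,0.003,0.3],"rot":[0,0,0],"gripper":1}]'
python3 - <<'E'
from plan import *
s=st(); im=vision.grab_frame('wrist')[:,:,::-1].copy()
np.save('w3.npy',np.r_[s['tool_pos'],s['eef_rot']]); cv2.imwrite('pics/w3.png',im)
cv2.imwrite('pics/w3z.png',cv2.resize(im[40:230,220:420],None,fx=3,fy=3,interpolation=cv2.INTER_CUBIC))
E
```

```text
time: 7.75
tool_pos: [531.9, 278.2, 180.2]
eef_rot: [0.695, 0.719, 0.0, 0.0]
force: [0.1, -0.0, -1.7]
width: 7.2
t 7.75 pos [531.9 278.2 180.2] F [ 0.1 -0.  -1.7] w 7.2 q [0.35 0.41 0.04 1.2  0.   0.31]
```

View pics/w3z.png

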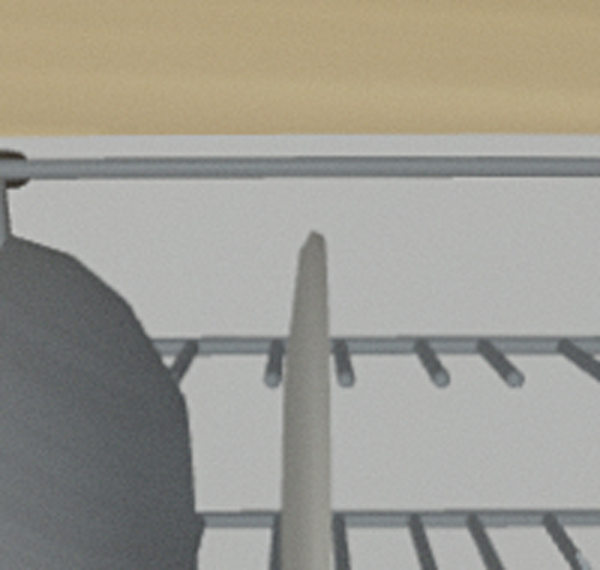

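```bash
python3 -m pendant '[{"dp":[0,0,0.02],"rot":[0,0,0],"gripper":1},{"dp":[0,0,0.04],"rot":[0,0,0],"gripper":1},{"dp":[0,0,0.06],"rot":[0,0,0],"gripper":1},{"dp":[0,0,0.08],"rot":[0,0,0],"gripper":1},{"dp":[0,0,0.09],"rot":[0,0,0],"gripper":1},{"dp":[0,0,0.098],"rot":[0,0,0],"gripper":1},{"dp":[0,0,0.103],"rot":[0,0,0],"gripper":1},{"dp":[0,0,0.108],"rot":[0,0,0],"gripper":1},{"dp":[0,0,0.112],"rot":[0,0,0],"gripper":1},{"dp":[0,0,0.115],"rot":[0,0,0],"gripper":1}]'
```

```text
time: 9.05
tool_pos: [533.2, 278.6, 136.0]
eef_rot: [0.695, 0.719, 0.002, 0.001]
force: [-0.0, -1.7, 22.2]
width: 7.1
```

```bash
python3 -m pendant '[{"dp":[0,0,0],"rot":[0,0,0],"gripper":0.85},{"dp":[0,0,0],"rot":[0,0,0],"gripper":0.8},{"dp":[0,0,0],"rot":[0,0,0],"gripper":0.75},{"dp":[0,0,0],"rot":[0,0,0],"gripper":0.7},{"dp":[0,0,-0.02],"rot":[0,0,0],"gripper":0.7},{"dp":[0,0,-0.06],"rot":[0,0,0],"gripper":0.7},{"dp":[0,0,-0.13],"rot":[0,0,0],"gripper":0.7},{"dp":[0,0,-0.21],"rot":[0,0,0],"gripper":0.7},{"dp":[0,0,-0.3],"rot":[0,0,0],"gripper":0.7},{"dp":[0,0,-0.35],"rot":[0,0,0],"gripper":0.7}]'
sed -i "s/RC=np.array(\[529,323,0.\])/RC=np.array([531,325.6,0.])/" plan.py
python3 - <<'E'
from plan import *
s=st(); im=vision.grab_frame('wrist')[:,:,::-1].copy()
cv2.imwrite('pics/w4.png',im); t=vision.grab_frame('top')[:,:,::-1]; cv2.imwrite('pics/top1.png',t)
# saucer recheck in top image
hsv=cv2.cvtColor(t.copy(),cv2.COLOR_BGR2HSV); k=((hsv[:,:,1]<60)).astype('uint8'); k[:85]=0;k[215:]=0;k[:,:355]=0;k[:,505:]=0
for cc in cv2.findContours(k,0,1)[0]:
    if cv2.contourArea(cc)>80: print(cv2.contourArea(cc),cv2.fitEllipse(cc))
cv2.imwrite('pics/c4.png',np.vstack([cv2.resize(im[40:240,220:420],None,fx=2.9,fy=2.9,interpolation=cv2.INTER_CUBIC)]))
d=discs()['saucer']; print(d['top']); cmd(d['top']+60*d['u'],frame(d['n'],-d['u']))
E
```

```text
time: 10.3
tool_pos: [532.9, 278.5, 278.4]
eef_rot: [0.695, 0.719, 0.003, 0.001]
force: [0.5, 0.2, -0.4]
width: 26.2
t 10.3 pos [532.9 278.5 278.4] F [ 0.5  0.2 -0.4] w 26.2 q [ 0.35  0.39  0.27  1.44 -0.    0.31]
488.5 ((394.38671875, 160.62344360351562), (14.345873832702637, 43.65774154663086), 119.44278717041016)
462.0 ((387.6265869140625, 115.30302429199219), (16.976831436157227, 37.26010513305664), 19.639076232910156)
[ 576.79277731 -114.54042572  112.07873756]
 target [ 551.5 -102.2  165.1] dist 398 deg 119.9 dp [-0.9538, 0.0102, 0.2812] rot [-0.0795, 0.0465, 0.3201]
```

View pics/c4.png

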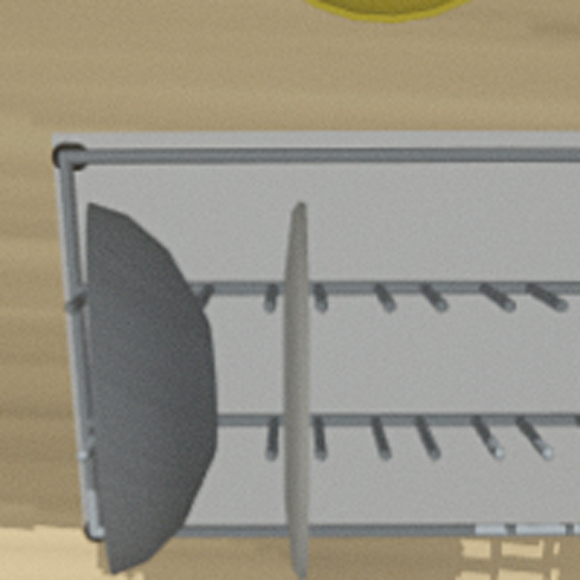

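```bash
python3 -m pendant '[{"dp":[-0.06,0,0],"rot":[-0.006,0.0035,0.024],"gripper":0.7},{"dp":[-0.15,0,0],"rot":[-0.0135,0.0079,0.0544],"gripper":0.5},{"dp":[-0.26,0,0],"rot":[-0.0205,0.012,0.083],"gripper":0},{"dp":[-0.37,0,0],"rot":[-0.027,0.0158,0.109],"gripper":0},{"dp":[-0.48,0,0.01],"rot":[-0.0335,0.0196,0.135],"gripper":0},{"dp":[-0.58,0,0.03],"rot":[-0.04,0.0234,0.161],"gripper":0},{"dp":[-0.67,0,0.06],"rot":[-0.0465,0.0272,0.187],"gripper":0},{"dp":[-0.75,0,0.09],"rot":[-0.053,0.031,0.213],"gripper":0},{"dp":[-0.82,0,0.12],"rot":[-0.059,0.0346,0.239],"gripper":0},{"dp":[-0.87,0.01,0.15],"rot":[-0.0655,0.0383,0.264],"gripper":0}]'
python3 - <<'E'
from plan import *
d=discs()['saucer']; cmd(d['top']+60*d['u'],frame(d['n'],-d['u']))
E
```

```text
time: 11.65
tool_pos: [549.1, -70.0, 216.5]
eef_rot: [0.976, -0.043, 0.208, 0.048]
force: [0.2, 0.5, 0.4]
width: 85.3
 target [ 551.5 -102.2  165.1] dist 61 deg 20.7 dp [-0.0419, 0.0695, 0.1283] rot [-0.0136, 0.0082, 0.0551]
```

```bash
python3 -m pendant '[{"dp":[-0.015,0.02,0.04],"rot":[-0.0045,0.0027,0.018],"gripper":0},{"dp":[-0.03,0.05,0.09],"rot":[-0.009,0.0054,0.036],"gripper":0},{"dp":[-0.042,0.0695,0.128],"rot":[-0.0136,0.0082,0.055],"gripper":0},{"dp":[-0.042,0.0695,0.128],"rot":[-0.0136,0.0082,0.055],"gripper":0},{"dp":[-0.042,0.0695,0.128],"rot":[-0.0136,0.0082,0.055],"gripper":0},{"dp":[-0.042,0.0695,0.128],"rot":[-0.0136,0.0082,0.055],"gripper":0},{"dp":[-0.042,0.0695,0.128],"rot":[-0.0136,0.0082,0.055],"gripper":0},{"dp":[-0.042,0.0695,0.128],"rot":[-0.0136,0.0082,0.055],"gripper":0},{"dp":[-0.042,0.0695,0.128],"rot":[-0.0136,0.0082,0.055],"gripper":0},{"dp":[-0.042,0.0695,0.128],"rot":[-0.0136,0.0082,0.055],"gripper":0}]'
cat >> plan.py <<'E'
def rim(name,R,tag,c0=295,c1=350,step=8,rows=None):
    s=st(); v=np.r_[s['tool_pos'],s['eef_rot']]; im=vision.grab_frame('wrist')[:,:,::-1].copy()
    np.save(tag+'.npy',v); cv2.imwrite(f'pics/{tag}.png',im); hsv=cv2.cvtColor(im,cv2.COLOR_BGR2HSV)
    m=(hsv[:,:,1]<70)&(hsv[:,:,2]>60)
    d=discs()[name]; b=np.cross(d['n'],d['u']); c=d['top']-R*d['u']
    q=proj('wrist',[c+R*(np.cos(a)*d['u']+np.sin(a)*b) for a in np.linspace(0,6.28,73)],s)
    print('pred rows',q[:,1].min().round(),q[:,1].max().round(),'cols',q[:,0].min().round(1),q[:,0].max().round(1))
    for r in range(int(q[:,1].min())-12,int(q[:,1].max())+14,step):
        k=np.where(m[r,c0:c1])[0]+c0; print(r,(int(k.min()),int(k.max()),len(k)) if len(k) else None,end='; ')
    print(); return s
E
python3 - <<'E'
from plan import *
rim('saucer',60,'w5'); d=discs()['saucer']; cmd(d['top']+60*d['u'],frame(d['n'],-d['u']))
E
```

```text
time: 12.9
tool_pos: [551.4, -102.2, 165.2]
eef_rot: [0.946, -0.218, 0.236, 0.054]
force: [-0.3, 0.7, -0.3]
width: 85.5
t 12.9 pos [ 551.4 -102.2  165.2] F [-0.3  0.7 -0.3] w 85.5 q [-0.29  0.08 -0.62  0.39 -0.08  1.72]
pred rows 124.0 262.0 cols 321.4 321.8
112 None; 120 None; 128 (327, 332, 6); 136 (326, 333, 8); 144 (324, 333, 10); 152 (324, 333, 10); 160 (323, 333, 11); 168 (323, 333, 11); 176 (323, 334, 12); 184 (323, 334, 12); 192 (323, 333, 11); 200 (323, 333, 11); 208 (322, 333, 12); 216 (322, 333, 12); 224 (322, 333, 12); 232 (322, 332, 11); 240 (323, 332, 10); 248 (324, 331, 8); 256 (326, 330, 5); 264 None; 272 None; 
 target [ 551.5 -102.2  165.1] dist 0 deg 0.0 dp [0.0001, -0.0001, 0.0003] rot [-0.0, 0.0, 0.0001]
```

```bash
python3 -m pendant '[{"dp":[0.011,0,0.05],"rot":[0,0,0],"gripper":0},{"dp":[0.011,0,0.1],"rot":[0,0,0],"gripper":0},{"dp":[0.011,0,0.15],"rot":[0,0,0],"gripper":0},{"dp":[0.011,0,0.2],"rot":[0,0,0],"gripper":0},{"dp":[0.011,0,0.223],"rot":[0,0,0],"gripper":0.2},{"dp":[0.011,0,0.223],"rot":[0,0,0],"gripper":0.5},{"dp":[0.011,0,0.223],"rot":[0,0,0],"gripper":0.7},{"dp":[0.011,0,0.223],"rot":[0,0,0],"gripper":1},{"dp":[0.011,0,0.223],"rot":[0,0,0],"gripper":1},{"dp":[0.011,0,0.223],"rot":[0,0,0],"gripper":1}]'
python3 -m pendant '[{"dp":[0.005,0,-0.05],"rot":[0,0,0],"gripper":1},{"dp":[0.01,0,-0.1],"rot":[0,0,0],"gripper":1},{"dp":[0.015,0,-0.15],"rot":[0,0,0],"gripper":1},{"dp":[0.05,0,-0.22],"rot":[0,0,0],"gripper":1},{"dp":[0.09,0,-0.29],"rot":[0,0,0],"gripper":1},{"dp":[0.13,0,-0.36],"rot":[0,0,0],"gripper":1},{"dp":[0.17,0,-0.43],"rot":[0,0,0],"gripper":1},{"dp":[0.21,0,-0.52],"rot":[0,0,0],"gripper":1},{"dp":[0.21,0,-0.52],"rot":[0,0,0],"gripper":1},{"dp":[0.21,0,-0.52],"rot":[0,0,0],"gripper":1}]'
python3 - <<'E'
from plan import *
s=st(); cmd(slot(0,310),RR)
E
```

```text
time: 14.2
tool_pos: [592.9, -122.3, 89.0]
eef_rot: [0.945, -0.218, 0.236, 0.055]
force: [0.4, 0.1, 2.9]
width: 6.9
time: 15.45
tool_pos: [571.0, -111.8, 310.9]
eef_rot: [0.946, -0.218, 0.235, 0.054]
force: [-0.8, 0.0, -2.2]
width: 6.9
t 15.45 pos [ 571.  -111.8  310.9] F [-0.8  0.  -2.2] w 6.9 q [-0.3   0.02 -0.26  0.8  -0.07  1.71]
 target [531.  325.6 310. ] dist 439 deg 120.0 dp [-0.503, -0.9393, -0.265] rot [0.0797, -0.0479, -0.32]
```

```bash
python3 -m pendant '[{"dp":[-0.03,-0.06,-0.015],"rot":[0.005,-0.003,-0.02],"gripper":1},{"dp":[-0.07,-0.14,-0.035],"rot":[0.012,-0.007,-0.048],"gripper":1},{"dp":[-0.12,-0.23,-0.06],"rot":[0.018,-0.011,-0.072],"gripper":1},{"dp":[-0.17,-0.32,-0.085],"rot":[0.024,-0.0145,-0.096],"gripper":1},{"dp":[-0.22,-0.41,-0.11],"rot":[0.03,-0.018,-0.12],"gripper":1},{"dp":[-0.27,-0.5,-0.135],"rot":[0.036,-0.0217,-0.144],"gripper":1},{"dp":[-0.31,-0.58,-0.16],"rot":[0.042,-0.025,-0.168],"gripper":1},{"dp":[-0.35,-0.65,-0.18],"rot":[0.048,-0.029,-0.192],"gripper":1},{"dp":[-0.385,-0.72,-0.2],"rot":[0.054,-0.0325,-0.216],"gripper":1},{"dp":[-0.415,-0.78,-0.22],"rot":[0.06,-0.036,-0.24],"gripper":1}]'
python3 - <<'E'
from plan import *
s=st(); cmd(slot(0,280),RR)
E
```

```text
time: 16.7
tool_pos: [538.0, 252.0, 308.9]
eef_rot: [0.848, 0.525, 0.068, 0.015]
force: [0.7, -0.1, -1.2]
width: 7.0
t 16.7 pos [538.  252.  308.9] F [ 0.7 -0.1 -1.2] w 7.0 q [0.3  0.27 0.16 1.32 0.01 0.76]
 target [531.  325.6 280. ] dist 79 deg 29.6 dp [0.1492, -0.1053, 0.0777] rot [0.0192, -0.0118, -0.0792]
```

```bash
python3 -m pendant '[{"dp":[0.025,-0.02,0],"rot":[0.004,-0.002,-0.016],"gripper":1},{"dp":[0.06,-0.04,0.0],"rot":[0.008,-0.005,-0.032],"gripper":1},{"dp":[0.09,-0.065,0.02],"rot":[0.012,-0.008,-0.05],"gripper":1},{"dp":[0.12,-0.09,0.04],"rot":[0.016,-0.01,-0.065],"gripper":1},{"dp":[0.149,-0.105,0.06],"rot":[0.0192,-0.0118,-0.0792],"gripper":1},{"dp":[0.149,-0.105,0.0777],"rot":[0.0192,-0.0118,-0.0792],"gripper":1},{"dp":[0.149,-0.105,0.0777],"rot":[0.0192,-0.0118,-0.0792],"gripper":1},{"dp":[0.149,-0.105,0.0777],"rot":[0.0192,-0.0118,-0.0792],"gripper":1},{"dp":[0.149,-0.105,0.0777],"rot":[0.0192,-0.0118,-0.0792],"gripper":1},{"dp":[0.149,-0.105,0.0777],"rot":[0.0192,-0.0118,-0.0792],"gripper":1}]'
python3 -m pendant '[{"dp":[0,0,0.03],"rot":[0,0,0],"gripper":1},{"dp":[0,0,0.07],"rot":[0,0,0],"gripper":1},{"dp":[0,0,0.11],"rot":[0,0,0],"gripper":1},{"dp":[0,0,0.15],"rot":[0,0,0],"gripper":1},{"dp":[0,0,0.19],"rot":[0,0,0],"gripper":1},{"dp":[0,0,0.22],"rot":[0,0,0],"gripper":1},{"dp":[0,0,0.24],"rot":[0,0,0],"gripper":1},{"dp":[0,0,0.24],"rot":[0,0,0],"gripper":1},{"dp":[0,0,0.24],"rot":[0,0,0],"gripper":1},{"dp":[0,0,0.24],"rot":[0,0,0],"gripper":1}]'
python3 - <<'E'
from plan import *
s=st(); im=vision.grab_frame('wrist')[:,:,::-1].copy()
np.save('w6.npy',np.r_[s['tool_pos'],s['eef_rot']]); cv2.imwrite('pics/w6.png',im)
cmd(slot(0,180),RR)
for y in (-10,10): print(y,proj('wrist',[RC+x*XR+y*YR+77*Z for x in(-30,30)],s).round(1).tolist())
tilt('pics/w6.png','w6.npy',60,34)
cv2.imwrite('pics/w6z.png',cv2.resize(im[40:230,220:420],None,fx=3,fy=3,interpolation=cv2.INTER_CUBIC))
E
```

```text
time: 17.95
tool_pos: [531.1, 325.3, 280.4]
eef_rot: [0.695, 0.719, 0.0, 0.0]
force: [0.1, -0.7, -1.9]
width: 7.0
time: 19.2
tool_pos: [531.4, 325.4, 184.8]
eef_rot: [0.695, 0.719, 0.001, 0.0]
force: [-0.0, -0.7, -1.5]
width: 6.7
t 19.2 pos [531.4 325.4 184.8] F [-0.  -0.7 -1.5] w 6.7 q [ 0.42  0.45  0.11  1.23 -0.    0.38]
 target [531.  325.6 180. ] dist 5 deg 0.1 dp [0.0006, -0.0008, 0.0119] rot [0.0002, -0.0, -0.0001]
-10 [[309.1, 164.4], [309.9, 231.1]]
10 [[333.4, 164.4], [332.5, 231.1]]
(-110, 142, 195, np.float64(55.0), np.int64(319), np.int64(328), np.float64(321.1)) x left/right mm -1.0 4.6
(-100, 140, 185, np.float64(44.0), np.int64(319), np.int64(328), np.float64(321.2)) x left/right mm -1.0 4.4
(-90, 141, 175, np.float64(34.0), np.int64(319), np.int64(328), np.float64(321.2)) x left/right mm -1.0 4.1
(-80, 145, 165, np.float64(24.0), np.int64(319), np.int64(328), np.float64(321.2)) x left/right mm -0.9 3.9
(-70, 153, 156, np.float64(13.0), np.int64(313), np.int64(333), np.float64(321.2)) x left/right mm -3.9 6.2
(-60, 166, 149, np.float64(4.0), np.int64(315), np.int64(329), np.float64(321.3)) x left/right mm -2.8 4.0
(-50, 183, 143, np.float64(-5.0), np.int64(313), np.int64(329), np.float64(321.3)) x left/right mm -3.6 3.8
(-40, 203, 138, np.float64(-12.0), np.int64(313), np.int64(329), np.float64(321.3)) x left/right mm -3.5 3.7
(-30, 226, 135, np.float64(-18.0), np.int64(308), np.int64(335), np.float64(321.3)) x left/right mm -5.6 6.2
```

View pics/w6z.png

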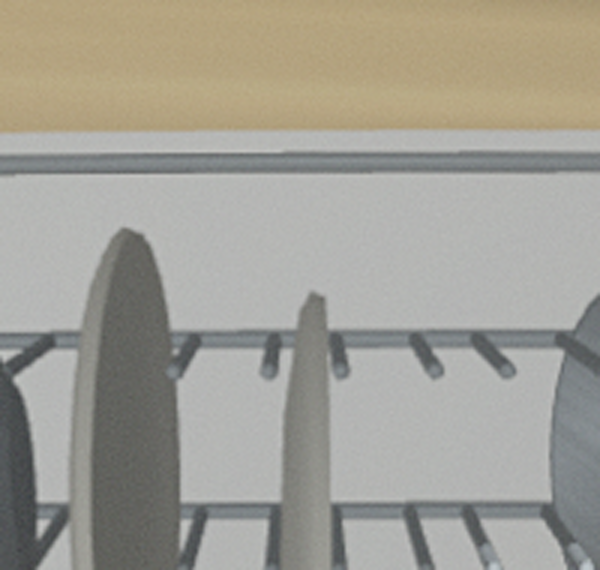

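```bash
python3 -m pendant '[{"dp":[-0.0025,0,0.03],"rot":[0,0,0],"gripper":1},{"dp":[-0.0025,0,0.065],"rot":[0,0,0],"gripper":1},{"dp":[-0.0025,0,0.1],"rot":[0,0,0],"gripper":1},{"dp":[-0.0025,0,0.125],"rot":[0,0,0],"gripper":1},{"dp":[-0.0025,0,0.145],"rot":[0,0,0],"gripper":1},{"dp":[-0.0025,0,0.157],"rot":[0,0,0],"gripper":1},{"dp":[-0.0025,0,0.164],"rot":[0,0,0],"gripper":1},{"dp":[-0.0025,0,0.17],"rot":[0,0,0],"gripper":1},{"dp":[-0.0025,0,0.174],"rot":[0,0,0],"gripper":1},{"dp":[-0.0025,0,0.177],"rot":[0,0,0],"gripper":1}]'
```

```text
time: 20.5
tool_pos: [532.2, 324.6, 115.1]
eef_rot: [0.695, 0.719, 0.002, 0.001]
force: [-0.1, -1.1, 15.5]
width: 6.4
```

```bash
python3 -m pendant '[{"dp":[0,0,0],"rot":[0,0,0],"gripper":0.85},{"dp":[0,0,0],"rot":[0,0,0],"gripper":0.8},{"dp":[0,0,0],"rot":[0,0,0],"gripper":0.75},{"dp":[0,0,0],"rot":[0,0,0],"gripper":0.7},{"dp":[0,0,-0.02],"rot":[0,0,0],"gripper":0.7},{"dp":[0,0,-0.06],"rot":[0,0,0],"gripper":0.7},{"dp":[0,0,-0.13],"rot":[0,0,0],"gripper":0.7},{"dp":[0,0,-0.21],"rot":[0,0,0],"gripper":0.7},{"dp":[0,0,-0.3],"rot":[0,0,0],"gripper":0.7},{"dp":[0,0,-0.38],"rot":[0,0,0],"gripper":0.7}]'
python3 - <<'E'
from plan import *
st(); d=discs()['lid']; print(d['top']); cmd(d['top']+50*d['u'],frame(-d['n'],-d['u']))
E
```

```text
time: 21.75
tool_pos: [531.6, 324.4, 269.1]
eef_rot: [0.695, 0.719, 0.002, 0.001]
force: [0.2, -0.1, 0.1]
width: 25.6
t 21.75 pos [531.6 324.4 269.1] F [ 0.2 -0.1  0.1] w 25.6 q [ 0.42  0.43  0.31  1.45 -0.    0.38]
[730.8336454  -90.05324972  90.908     ]
 target [741.8 -67.6 134.2] dist 465 deg 40.9 dp [-0.998, 0.4899, 0.3378] rot [0.0209, -0.082, 0.0758]
```

```bash
python3 -m pendant '[{"dp":[-0.07,0.03,0],"rot":[0.0015,-0.006,0.006],"gripper":0.7},{"dp":[-0.18,0.09,0.02],"rot":[0.004,-0.016,0.015],"gripper":0.5},{"dp":[-0.31,0.15,0.06],"rot":[0.0065,-0.026,0.024],"gripper":0},{"dp":[-0.44,0.22,0.11],"rot":[0.0092,-0.036,0.033],"gripper":0},{"dp":[-0.57,0.28,0.16],"rot":[0.012,-0.047,0.043],"gripper":0},{"dp":[-0.69,0.34,0.2],"rot":[0.0144,-0.057,0.052],"gripper":0},{"dp":[-0.8,0.39,0.25],"rot":[0.017,-0.066,0.061],"gripper":0},{"dp":[-0.89,0.44,0.29],"rot":[0.019,-0.074,0.068],"gripper":0},{"dp":[-0.96,0.475,0.32],"rot":[0.0209,-0.082,0.0758],"gripper":0},{"dp":[-0.998,0.49,0.338],"rot":[0.0209,-0.082,0.0758],"gripper":0}]'
python3 - <<'E'
from plan import *
d=discs()['lid']; cmd(d['top']+50*d['u'],frame(-d['n'],-d['u']))
s=rim('lid',49,'w7',280,370)
im=cv2.imread('pics/w7.png'); cv2.imwrite('pics/w7z.png',cv2.resize(im[60:300,200:460],None,fx=2.3,fy=2.3))
print(proj('wrist',[d['top'],d['top']-49*d['u']],s))
E
```

```text
time: 23.0
tool_pos: [742.0, -69.3, 131.4]
eef_rot: [0.819, 0.512, -0.221, 0.136]
force: [0.1, 0.7, -0.1]
width: 85.2
 target [741.8 -67.6 134.2] dist 3 deg 0.2 dp [-0.0004, -0.0025, -0.008] rot [-0.0005, 0.0002, 0.0001]
t 23.0 pos [742.  -69.3 131.4] F [ 0.1  0.7 -0.1] w 85.2 q [-0.03  0.92  0.79  1.68 -0.47  0.48]
pred rows 142.0 264.0 cols 320.9 321.1
129 None; 137 None; 145 None; 153 (321, 326, 6); 161 (319, 328, 10); 169 (318, 328, 11); 177 (318, 328, 11); 185 (318, 328, 11); 193 (318, 328, 11); 201 (318, 328, 11); 209 (307, 328, 22); 217 (308, 328, 19); 225 (317, 328, 12); 233 (317, 328, 12); 241 (317, 327, 11); 249 (317, 327, 11); 257 (318, 327, 10); 265 (318, 326, 9); 273 None; 
[[320.94436229 227.17973439]
 [321.02372455 203.07176276]]
```

```bash
python3 -m pendant '[{"dp":[0.003,0.011,0.03],"rot":[0,0,0],"gripper":0},{"dp":[0.003,0.011,0.07],"rot":[0,0,0],"gripper":0},{"dp":[0.003,0.011,0.11],"rot":[0,0,0],"gripper":0},{"dp":[0.003,0.011,0.15],"rot":[0,0,0],"gripper":0},{"dp":[0.003,0.011,0.187],"rot":[0,0,0],"gripper":0.2},{"dp":[0.003,0.011,0.187],"rot":[0,0,0],"gripper":0.5},{"dp":[0.003,0.011,0.187],"rot":[0,0,0],"gripper":0.7},{"dp":[0.003,0.011,0.187],"rot":[0,0,0],"gripper":1},{"dp":[0.003,0.011,0.187],"rot":[0,0,0],"gripper":1},{"dp":[0.003,0.011,0.187],"rot":[0,0,0],"gripper":1}]'
python3 - <<'E'
from plan import *
s=st(); R0=Ro.from_quat(s['eef_rot']).as_matrix(); d=discs()['lid']
print('up200 in tool', (R0.T@np.array([0,0,200])/400).round(3), 'y from robot -100x', (R0.T@np.array([-100,0,0])/400).round(3), 'past', (d['top']-np.array(s['tool_pos']))@d['u'])
E
```

```text
time: 24.3
tool_pos: [730.4, -104.8, 66.2]
eef_rot: [0.819, 0.512, -0.22, 0.136]
force: [1.7, 3.7, 2.3]
width: 6.9
t 24.3 pos [ 730.4 -104.8   66.2] F [1.7 3.7 2.3] w 6.9 q [-0.07  0.89  0.56  1.45 -0.48  0.43]
up200 in tool [-0.25  -0.001 -0.433] y from robot -100x [-0.095 -0.225  0.055] past 28.12070456200277
```

```bash
python3 -m pendant '[{"dp":[-0.003,0,-0.04],"rot":[0,0,0],"gripper":1},{"dp":[-0.007,0,-0.085],"rot":[0,0,0],"gripper":1},{"dp":[-0.01,0,-0.13],"rot":[0,0,0],"gripper":1},{"dp":[-0.06,-0.01,-0.22],"rot":[0,0,0],"gripper":1},{"dp":[-0.12,-0.05,-0.31],"rot":[0,0,0],"gripper":1},{"dp":[-0.18,-0.09,-0.38],"rot":[0,0,0],"gripper":1},{"dp":[-0.24,-0.13,-0.43],"rot":[0,0,0],"gripper":1},{"dp":[-0.3,-0.18,-0.47],"rot":[0,0,0],"gripper":1},{"dp":[-0.35,-0.226,-0.5],"rot":[0,0,0],"gripper":1},{"dp":[-0.35,-0.226,-0.5],"rot":[0,0,0],"gripper":1}]'
python3 - <<'E'
from plan import *
s=st(); cmd(slot(46,270),RR)
E
```

```text
time: 25.55
tool_pos: [639.6, -84.6, 311.7]
eef_rot: [0.82, 0.511, -0.219, 0.137]
force: [0.6, -0.7, -2.3]
width: 7.2
t 25.55 pos [639.6 -84.6 311.7] F [ 0.6 -0.7 -2.3] w 7.2 q [-0.05  0.68  0.77  1.88 -0.48  0.46]
 target [529.4 371.6 270. ] dist 471 deg 40.8 dp [0.8345, -0.7487, -0.3611] rot [-0.0202, 0.0815, -0.0762]
```

```bash
python3 -m pendant '[{"dp":[0.06,-0.055,-0.03],"rot":[-0.002,0.008,-0.0076],"gripper":1},{"dp":[0.15,-0.135,-0.07],"rot":[-0.005,0.02,-0.019],"gripper":1},{"dp":[0.26,-0.23,-0.12],"rot":[-0.0075,0.03,-0.028],"gripper":1},{"dp":[0.37,-0.33,-0.17],"rot":[-0.01,0.041,-0.038],"gripper":1},{"dp":[0.48,-0.43,-0.22],"rot":[-0.0126,0.051,-0.048],"gripper":1},{"dp":[0.59,-0.53,-0.26],"rot":[-0.015,0.061,-0.057],"gripper":1},{"dp":[0.69,-0.62,-0.3],"rot":[-0.0177,0.071,-0.0667],"gripper":1},{"dp":[0.77,-0.69,-0.335],"rot":[-0.0202,0.0815,-0.0762],"gripper":1},{"dp":[0.8345,-0.749,-0.361],"rot":[-0.0202,0.0815,-0.0762],"gripper":1},{"dp":[0.8345,-0.749,-0.361],"rot":[-0.0202,0.0815,-0.0762],"gripper":1}]'
python3 -m pendant '[{"dp":[0,0,0.03],"rot":[0,0,0],"gripper":1},{"dp":[0,0,0.07],"rot":[0,0,0],"gripper":1},{"dp":[0,0,0.11],"rot":[0,0,0],"gripper":1},{"dp":[0,0,0.15],"rot":[0,0,0],"gripper":1},{"dp":[0,0,0.19],"rot":[0,0,0],"gripper":1},{"dp":[0,0,0.22],"rot":[0,0,0],"gripper":1},{"dp":[0,0,0.24],"rot":[0,0,0],"gripper":1},{"dp":[0,0,0.25],"rot":[0,0,0],"gripper":1},{"dp":[0,0,0.25],"rot":[0,0,0],"gripper":1},{"dp":[0,0,0.25],"rot":[0,0,0],"gripper":1}]'
python3 - <<'E'
from plan import *
s=st(); im=vision.grab_frame('wrist')[:,:,::-1].copy()
np.save('w8.npy',np.r_[s['tool_pos'],s['eef_rot']]); cv2.imwrite('pics/w8.png',im)
cmd(slot(46,170),RR)
for y in (36,56): print(y,proj('wrist',[RC+x*XR+y*YR+77*Z for x in(-30,30)],s).round(1).tolist())
tilt('pics/w8.png','w8.npy',49,23)
cv2.imwrite('pics/w8z.png',cv2.resize(im[60:250,220:420],None,fx=3,fy=3,interpolation=cv2.INTER_CUBIC))
E
```

```text
time: 26.8
tool_pos: [528.6, 373.6, 268.2]
eef_rot: [0.694, 0.72, -0.001, -0.0]
force: [0.3, -0.3, -2.7]
width: 7.2
time: 28.05
tool_pos: [528.5, 373.6, 168.6]
eef_rot: [0.694, 0.72, -0.001, -0.0]
force: [-0.1, -0.4, -1.4]
width: 7.2
t 28.05 pos [528.5 373.6 168.6] F [-0.1 -0.4 -1.4] w 7.2 q [0.49 0.5  0.15 1.23 0.   0.45]
 target [529.4 371.6 170. ] dist 3 deg 0.2 dp [-0.0052, 0.002, -0.0033] rot [-0.0003, 0.0001, 0.0004]
36 [[305.6, 170.5], [306.5, 240.7]]
56 [[331.5, 170.6], [330.4, 240.8]]
(-110, 163, 184, np.float64(40.0), np.int64(309), np.int64(333), np.float64(321.2)) x left/right mm -7.0 7.4
(-100, 162, 176, np.float64(32.0), np.int64(304), np.int64(327), np.float64(321.2)) x left/right mm -9.5 3.6
(-90, 164, 168, np.float64(23.0), np.int64(309), np.int64(333), np.float64(321.2)) x left/right mm -6.3 6.7
(-80, 169, 160, np.float64(14.0), np.int64(316), np.int64(334), np.float64(321.2)) x left/right mm -2.4 6.9
(-70, 177, 153, np.float64(6.0), np.int64(315), np.int64(328), np.float64(321.2)) x left/right mm -2.8 3.6
(-60, 188, 147, np.float64(-2.0), np.int64(314), np.int64(329), np.float64(321.2)) x left/right mm -3.2 3.9
(-50, 203, 142, np.float64(-8.0), np.int64(313), np.int64(329), np.float64(321.3)) x left/right mm -3.6 3.8
(-40, 220, 138, np.float64(-15.0), np.int64(306), np.int64(331), np.float64(321.3)) x left/right mm -6.6 4.6
(-30, 239, 135, np.float64(-19.0), np.int64(312), np.int64(333), np.float64(321.3)) x left/right mm -3.8 5.4
```

View pics/w8z.png

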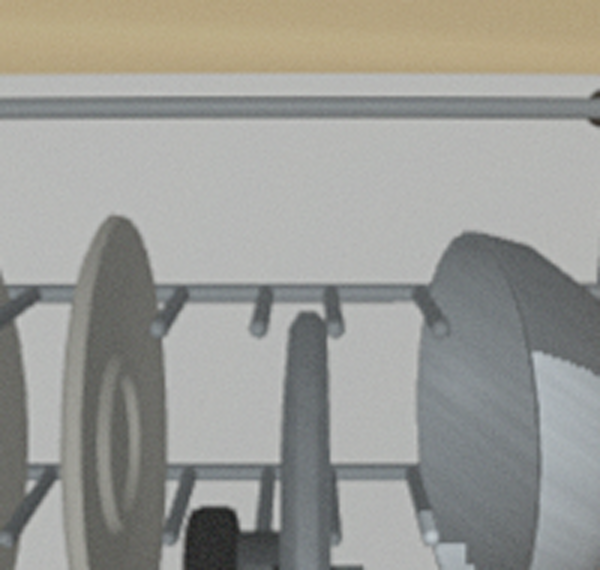

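```bash
python3 -m pendant '[{"dp":[-0.0048,0.002,0.02],"rot":[0,0,0],"gripper":1},{"dp":[-0.0048,0.002,0.05],"rot":[0,0,0],"gripper":1},{"dp":[-0.0048,0.002,0.085],"rot":[0,0,0],"gripper":1},{"dp":[-0.0048,0.002,0.12],"rot":[0,0,0],"gripper":1},{"dp":[-0.0048,0.002,0.15],"rot":[0,0,0],"gripper":1},{"dp":[-0.0048,0.002,0.167],"rot":[0,0,0],"gripper":1},{"dp":[-0.0048,0.002,0.177],"rot":[0,0,0],"gripper":1},{"dp":[-0.0048,0.002,0.184],"rot":[0,0,0],"gripper":1},{"dp":[-0.0048,0.002,0.189],"rot":[0,0,0],"gripper":1},{"dp":[-0.0048,0.002,0.193],"rot":[0,0,0],"gripper":1}]'
```

```text
time: 29.35
tool_pos: [529.3, 371.7, 91.5]
eef_rot: [0.694, 0.72, -0.001, -0.0]
force: [-1.0, 0.8, -1.6]
width: 7.0
```

```bash
python3 -m pendant '[{"dp":[0,0,0.001],"rot":[0,0,0],"gripper":1},{"dp":[0,0,0.002],"rot":[0,0,0],"gripper":1},{"dp":[0,0,0.003],"rot":[0,0,0],"gripper":1},{"dp":[0,0,0.004],"rot":[0,0,0],"gripper":1},{"dp":[0,0,0.005],"rot":[0,0,0],"gripper":1},{"dp":[0,0,0.006],"rot":[0,0,0],"gripper":1},{"dp":[0,0,0.007],"rot":[0,0,0],"gripper":1},{"dp":[0,0,0.008],"rot":[0,0,0],"gripper":1},{"dp":[0,0,0.008],"rot":[0,0,0],"gripper":1},{"dp":[0,0,0.008],"rot":[0,0,0],"gripper":1}]'
```

```text
time: 30.6
tool_pos: [529.4, 371.8, 88.5]
eef_rot: [0.694, 0.72, -0.001, -0.0]
force: [-1.7, -0.0, 2.9]
width: 6.8
```

```bash
python3 -m pendant '[{"dp":[0,0,0.001],"rot":[0,0,0],"gripper":1},{"dp":[0,0,0.002],"rot":[0,0,0],"gripper":1},{"dp":[0,0,0.003],"rot":[0,0,0],"gripper":1},{"dp":[0,0,0.004],"rot":[0,0,0],"gripper":1},{"dp":[0,0,0.004],"rot":[0,0,0],"gripper":1},{"dp":[0,0,0.004],"rot":[0,0,0],"gripper":1},{"dp":[0,0,0.004],"rot":[0,0,0],"gripper":1},{"dp":[0,0,0.004],"rot":[0,0,0],"gripper":1},{"dp":[0,0,0.004],"rot":[0,0,0],"gripper":1},{"dp":[0,0,0.004],"rot":[0,0,0],"gripper":1}]'
```

```text
time: 31.85
tool_pos: [529.5, 372.0, 88.1]
eef_rot: [0.694, 0.72, 0.0, -0.0]
force: [-5.1, -1.8, 16.4]
width: 6.8
```

```bash
python3 -m pendant '[{"dp":[0,0,0],"rot":[0,0,0],"gripper":0.85},{"dp":[0,0,0],"rot":[0,0,0],"gripper":0.8},{"dp":[0,0,0],"rot":[0,0,0],"gripper":0.75},{"dp":[0,0,0],"rot":[0,0,0],"gripper":0.7},{"dp":[0,0,-0.02],"rot":[0,0,0],"gripper":0.7},{"dp":[0,0,-0.06],"rot":[0,0,0],"gripper":0.7},{"dp":[0,0,-0.13],"rot":[0,0,0],"gripper":0.7},{"dp":[0,0,-0.21],"rot":[0,0,0],"gripper":0.7},{"dp":[0,0,-0.3],"rot":[0,0,0],"gripper":0.7},{"dp":[0,0,-0.38],"rot":[0,0,0],"gripper":0.7}]'
python3 -m pendant '[{"dp":[-0.01,0,-0.05],"rot":[0,0,0],"gripper":0.7},{"dp":[-0.04,0,-0.1],"rot":[0,0,0],"gripper":0.7},{"dp":[-0.08,0,-0.14],"rot":[0,0,0],"gripper":0.7},{"dp":[-0.12,0,-0.16],"rot":[0,0,0],"gripper":0.7},{"dp":[-0.12,0,-0.16],"rot":[0,0,0],"gripper":0.7},{"dp":[-0.12,0,-0.16],"rot":[0,0,0],"gripper":0.7},{"dp":[-0.12,0,-0.16],"rot":[0,0,0],"gripper":0.7},{"dp":[-0.12,0,-0.16],"rot":[0,0,0],"gripper":0.7},{"dp":[-0.12,0,-0.16],"rot":[0,0,0],"gripper":0.7},{"dp":[-0.12,0,-0.16],"rot":[0,0,0],"gripper":0.7}]'
python3 - <<'E'
from plan import *
s=st(); im=vision.grab_frame('wrist')[:,:,::-1].copy()
sc=vision.grab_frame('scene')[:,:,::-1].copy()
A=cv2.resize(im[60:260,210:470],None,fx=3,fy=3,interpolation=cv2.INTER_CUBIC)[:, :780]
B=cv2.resize(sc[130:330,200:460],None,fx=3,fy=3,interpolation=cv2.INTER_CUBIC)
cv2.imwrite('pics/fin.png',cv2.resize(np.vstack([A,B]),None,fx=.5,fy=.5,interpolation=cv2.INTER_AREA))
E
```

```text
time: 33.1
tool_pos: [529.4, 371.9, 242.1]
eef_rot: [0.694, 0.72, 0.001, 0.0]
force: [0.3, -0.0, -0.3]
width: 25.3
time: 34.35
tool_pos: [531.1, 324.0, 306.0]
eef_rot: [0.694, 0.72, 0.001, 0.0]
force: [0.2, 0.3, -0.5]
width: 25.5
t 34.35 pos [531.1 324.  306. ] F [ 0.2  0.3 -0.5] w 25.5 q [0.42 0.44 0.42 1.55 0.   0.38]
```

View pics/fin.png

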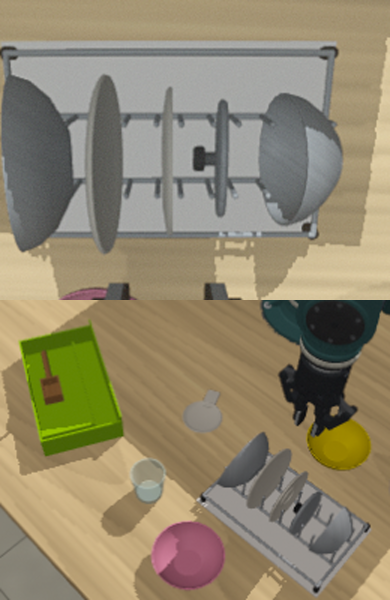

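```bash
python3 -c "
from station import job; print(job.close_job())"
```

```text
the job is handed in; nothing more can be done
None
```

The plate, saucer and lid are out of the tub and standing in the three free rack slots: plate next to the big bowl, saucer in the middle, lid next to the small bowl. I handed the job in at about 34 s, well inside the 72 s limit.

- **Lowering:** I set each piece down slowly until the wrist force showed it touching the rails: 22 N for the plate, 16 N for the saucer and 16 N for the lid. I then opened the gripper only partly and pulled straight up.
- **Seating:** The plate met the rails about 3 mm higher than first planned and nudged the tool about 1 mm along x, so it probably touched one rail first. The next picture showed it upright between its tines. I did not measure the final resting heights separately.
- **Last pictures (wrist and scene):** All three pieces stand upright between their tines, in falling size from big bowl to small. The gripper is clear of everything, and the lid's knob faces the saucer without touching it.
- **Left alone:** The bowls, glass pot, spoon rest and scoop look where they were, judged by eye from the pictures and not measured.

No check failed.

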